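# Reset the height stop of a tube decapper

### The job

The decapper's height stop is off its mark and its jam nut was left much too tight. Swing the nut's orange lever anticlockwise until the nut is fully loose, turn the blue adjuster knob until its white pointer points at the red mark, then swing the lever clockwise again until the nut is snug: about 15 N at the lever's post, by feel, not back to where it was. Never tighten the nut harder than it was found, don't force the knob while the nut grips it, leave the things standing round the decapper alone, and let go of everything at the end.

Things in the scene. Friction and masses are not known exactly. Their poses are not given: they have to be found in the camera images.
- decapper: White bench tube decapper with a green band, bolted down; 164 mm along its x, 204 mm along its y (-67 to +137 mm), flat top 70 mm high. Origin on the table right under the vertical axis shared by adjuster screw and jam nut; z up. A black nest with a red-capped tube (top 122 mm high) stands on it, 105 mm from the axis at +y.
- lever_grip (a point): Upright round orange grip post, free to spin, at the end of the jam nut's lever, 16 mm across, 88 to 132 mm up; this point is its centre, 115 mm up. It stands on a steel arm (14 mm wide, top 88 mm up), 90 mm from the screw axis, and swings in a level circle about it: anticlockwise from above loosens, clockwise tightens. As found it lies about 125 degrees clockwise of the decapper's x axis.
- nut_hub (a point): Dark steel jam nut, 54 mm across, on the screw axis, under the knob; this point 82 mm up. Running free it takes 3 to 5 N at the post; once seated the pull rises about 0.9 N per degree. Breaking it loose takes up to 20 N. It stays where left; 60 to 65 degrees off it is fully loose (stop near 90). Its found angle is too tight, and where it seats varies by 20 degrees, so feel for it.
- knob_grip (a point): Grip point of the adjuster screw's blue bar knob, on the screw axis, 120 mm above the table. The bar is 46 mm long, 12 mm wide and stands from 100 to 136 mm up on a black disc 50 mm across (top 100 mm up). The point's x axis lies along the bar to its white pointer end. The screw turns with about 0.06 N m when the nut is loose and is clamped fast while it is tight.
- pointer (a point): Outer end of the white pointer on the adjuster knob, 40 mm from the screw axis, 98 mm above the table; it turns with the knob.
- index_mark (a point): Red index mark, a flat stripe 30 x 8 mm on top of the decapper, its centre 60 mm from the screw axis towards the decapper's +x, 71 mm above the table; fixed.
- screw_angle (a joint): Angle of the adjuster screw, rad, growing anticlockwise seen from above; 0 when the white pointer points at the red mark. It starts between 0.5 and 1.3, so the knob has to be turned clockwise.
- screw: The adjuster screw with its blue bar knob, as above; origin at the decapper's origin.
- rack_yellow: Bystander, loose: yellow wire tube rack with red-capped tubes, 74 x 118 x 94 mm; origin under its centre. Leave it alone.
- tip_box: Bystander, loose: blue pipette-tip box, 90 x 120 x 78 mm; origin under its centre. Leave it alone.
- reagent: Bystander, loose: amber reagent bottle with a blue cap, 60 mm across, 130 mm tall; origin under its centre. Leave it alone.
- swab_jar: Bystander, loose: clear jar with a white lid, 70 mm across, 85 mm tall; origin under its centre. Leave it alone.
- shoe: Small clamping shoe hidden inside the decapper; the nut presses it on the screw, and the force between the two is the clamping force: zero while the nut is loose, 32 to 78 N when the nut was tightened with about 11 to 19 N at the lever's post. Not to be touched; its position tells nothing of the tightness.

How it is judged:
By the outcome, as a careful person would: the job done as asked, in the order asked, and still so for the second after the job is handed in, with the robot touching nothing.
It also fails if it takes over 72 s, if anything falls off the work surface, if the arm or the gripper's body presses on something with over 40 N, if the wrist force passes 120 N, or if a joint passes its speed limit or range.

### The arm

A 6-joint arm with a two-finger parallel gripper is mounted at the origin on the work surface. World frame = base frame: x ahead of the robot, y to its left, z up, the work surface at z = 0. Lengths are in m, angles in rad, forces in N, time in s.
With the tool pointing down it reaches from about 0.275 to 0.825 m from the base axis. Payload 4.9 kg.
Tool frame: the origin (TCP) lies midway between the tips of the shut fingers; the grasp point (between the pads) lies 19 mm behind it (grip_point_offset is the distance from the TCP to the grasp point, in m); z points along the fingers, x is the direction in which the jaws open and shut, and the axes are right-handed (so a half turn about z gives the same grasp; the last joint's range is limited). The gripper opens to 85 mm and grips with 20 to 120 N. Pads are 22 mm wide; open, the fingers measure 114 mm over their backs; the gripper's body (76 mm by 85 mm) begins 54 mm behind the grasp point. The pads swing forward as they close: fully open they stand 13 mm farther back than shut.
Start: joints at [0.995, 0.326, -0.193, 1.052, 0, 1.437], TCP at [0.235, 0.497, 0.231] pointing down, gripper open.
Joint ranges: [-2.65, 2.65], [-0.97, 1.79], [-1.3, 1.35], [-1.93, 2.1], [-1.47, 1.37], [-3.14, 3.14]. Speed limits (rad/s): [2.57, 2.57, 3.14, 3.14, 3.14, 3.14].

### API

Orientations are given as a rotation vector (axis times angle).
In Python, from cell import * gives the robot as it stands. Calls block until the motion is done:
- movep(position, orientation): joint-space move of the TCP to a pose.
- move_l(position, velocity=0.15, rot=None, until_force=None): straight line of the TCP; rot=None keeps the orientation; velocity is the mean speed in m/s. With until_force (N) it stops when the force on the tool has changed by that much, and returns True; else False.
- set_joints(angles): joint-space move.
- let_go() and grab(newtons=None): open the fingers fully, or close them until they stop; newtons is the grip in N (None keeps the last).
- sleep(seconds).
- ik(position, orientation): joint angles nearest the present ones, or None.
- get_state(): the state.
- grab_frame(name): name is "side" or "top"; returns a dict with "img" (384x512x3 uint8, red, green, blue), "fx", "fy", "cx", "cy" (pixels), "k1" (the pictures are not rectified: a ray, as slopes to the right and down, at radius r is drawn at 1 + k1 r^2 times it, then the intrinsics apply), "cam_to_world" (4x4, takes a point from camera to world coordinates). Camera axes: x right, y down, z forward; pixel columns grow to the right and rows downward; lengths in m; the calibration is good to about 2 mm. A picture is of the moment at which its call begins. There is no depth.
A pose or a line that the arm cannot do raises MotionError and nothing moves.
- sign_off(): hands the job in, once; it reports no verdict.
Trained networks look in the newest picture that a camera, given by its name, has taken for a name from the list of things; names that differ only in an ending like _2 or _b are one class to them, and where a whole thing is asked for, a point or a joint stands for the part that bears it (a point fixed in the world has none). Each returns a list of dicts, best first, with "score" (0 to 1); they miss things now and then, are a little off and sometimes report something else, mostly with a low value. They report only what shows in the picture. A call takes as long as a camera call.
- spot_in(camera, name): "centre" ([column, row] in pixels, amid what is visible of it).
- silhouettes(camera, name): "mask" (384x512 bool, what is visible of it) and "centre" ([column, row] in pixels, amid what is visible of it).
- tip_of(camera, name): "centre" ([column, row] in pixels: a listed point, or the origin of a listed thing).
The state is a dict: "clock": time; "q": joint angles; "joint_velocities": joint speeds; "tau": joint torques, N m; "position": TCP position; "eef_rot": TCP orientation; "contact_force": force on the tool from outside, world axes, zero at the start; "wrist_torque": the same for the moment, N m; "finger_gap": opening from 0.0 (shut) to 1.0 (fully open).
Only numpy, scipy, OpenCV 4.12 (cv2) and the standard library are available. Lean on these libraries where they do the work, as an engineer would, in place of code of your own. Each camera call takes 0.05 s, during which the arm holds its last target.

## Working session

There is one attempt and no reset: what is moved stays moved. The work goes in short steps, each a Python script; the robot and the scene stay as the last script left them, time stands still between calls to the robot, and variables do not carry over. Pictures are saved under pics/ and viewed, and the job is handed in when it is done.

```bash
ls; mkdir -p pics
python3 - <<'E'
from cell import *
import cv2
for n in ("side","top"):
    f=grab_frame(n); cv2.imwrite(f"pics/{n}0.png",f["img"][:,:,::-1]); print(n,f["fx"],f["cx"],f["cy"],f["k1"],f["cam_to_world"].round(3) if hasattr(f["cam_to_world"],'round') else f["cam_to_world"])
    for t in ["lever_grip","nut_hub","knob_grip","pointer","index_mark","decapper","rack_yellow","tip_box","reagent","swab_jar"]:
        print(n,t,[( [round(float(v),1) for v in d["centre"]],round(d["score"],2)) for d in tip_of(n,t)[:2]])
print(get_state())
E
```

```text
pics
side 408.91082848467323 265.86116375440685 189.00167545768795 -0.05331348950330975 [[ 0.986 -0.124  0.115  0.488]
 [-0.169 -0.703  0.691 -0.701]
 [-0.005 -0.7   -0.714  0.867]
 [ 0.     0.     0.     1.   ]]
side lever_grip [([260.5, 257.2], 0.59), ([245.3, 188.0], 0.46)]
side nut_hub [([269.1, 235.9], 0.67)]
side knob_grip [([270.2, 224.3], 0.81)]
side pointer [([275.3, 219.7], 0.59)]
side index_mark [([272.3, 234.9], 0.66), ([291.4, 229.0], 0.58)]
side decapper []
side rack_yellow [([243.5, 185.1], 0.62)]
side tip_box [([315.2, 219.6], 0.83)]
side reagent [([317.3, 334.0], 0.9), ([245.7, 190.5], 0.53)]
side swab_jar [([346.0, 273.0], 0.71)]
top 373.0523187588712 255.2043037581465 189.505346440988 -0.10859193311700283 [[-0.006 -0.994  0.105  0.533]
 [-0.999  0.003 -0.032  0.044]
 [ 0.032 -0.105 -0.994  1.025]
 [ 0.     0.     0.     1.   ]]
top lever_grip [([334.6, 219.1], 0.55)]
top nut_hub [([298.9, 200.9], 0.72)]
top knob_grip [([300.7, 196.5], 0.57), ([336.5, 219.1], 0.51)]
top pointer [([289.2, 192.3], 0.63), ([296.2, 205.1], 0.29)]
top index_mark [([294.2, 181.3], 0.63)]

[... 205 characters left out ...]
], 0.77)]
{'clock': 1.1, 'q': array([ 9.94793583e-01,  3.26186491e-01, -1.92642912e-01,  1.05199405e+00,
        1.85189383e-05,  1.43662814e+00]), 'joint_velocities': array([ 4.35295154e-04,  1.47217910e-03, -3.32145457e-05,  2.79632701e-04,
        1.12755272e-03,  1.33632064e-03]), 'tau': array([-1.29452023e-03, -4.43339539e+01,  2.62760139e+01,  1.03202947e-03,
       -3.38114542e-04,  1.29112183e-05]), 'position': array([0.23514644, 0.49719533, 0.23127188]), 'eef_rot': array([-2.65422150e+00, -1.68067782e+00,  5.08562963e-05]), 'contact_force': array([ 0.03404957,  0.32762173, -0.18075843]), 'wrist_torque': array([-0.08015906, -0.03640511, -0.02981473]), 'finger_gap': 1.003882791962517}
```

Run:
```python
import cv2
for n,(a,b,c,d) in {"side":(180,130,400,295),"top":(180,110,400,275)}.items():
    i=cv2.imread(f"pics/{n}0.png"); cv2.imwrite(f"pics/{n}0z.png",cv2.resize(i[b:d,a:c],None,fx=3.6,fy=3.6,interpolation=cv2.INTER_CUBIC))
```

```text
(no output)
```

View pics/side0z.png

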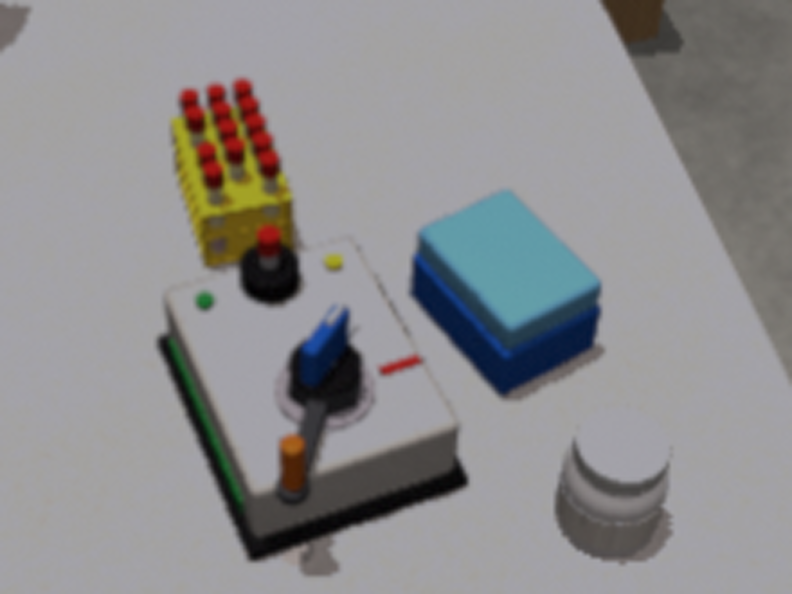

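View pics/top0z.png

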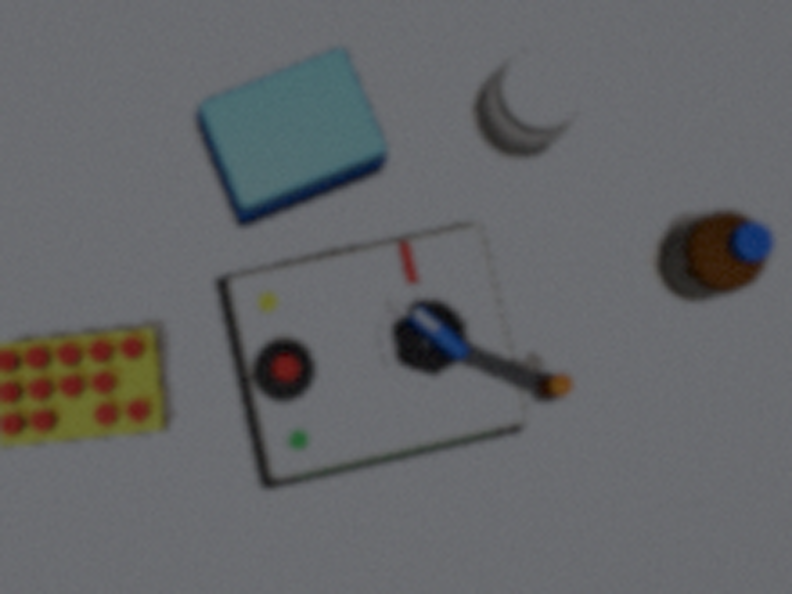

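View pics/side0.png

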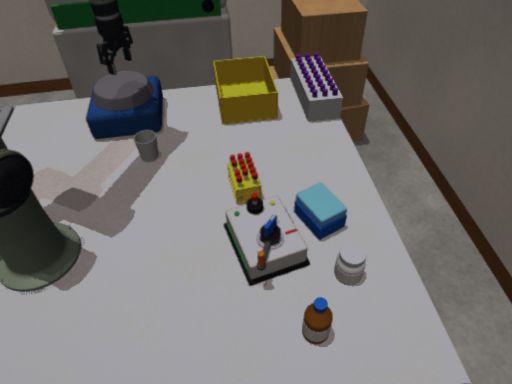

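```bash
cat > h.py <<'E'
import numpy as np, cv2
from cell import *
from scipy.optimize import least_squares
from scipy.spatial.transform import Rotation as R
class Cam:
    def __init__(s,f):
        s.f=f; s.T=np.array(f["cam_to_world"]); s.img=f["img"]
    def proj(s,p):
        c=(np.atleast_2d(p)-s.T[:3,3])@s.T[:3,:3]
        a=c[:,:2]/c[:,2:]; r2=(a**2).sum(1,keepdims=True); a=a*(1+s.f["k1"]*r2)
        return np.c_[a[:,0]*s.f["fx"]+s.f["cx"],a[:,1]*s.f["fy"]+s.f["cy"]]
def tri(cs,uv):
    r=least_squares(lambda p:np.concatenate([c.proj(p)[0]-u for c,u in zip(cs,uv)]),[0.5,0,0.1]); return r.x,np.sqrt(np.mean(r.fun**2))
E
cat > m.py <<'E'
from h import *
cs=[Cam(grab_frame(n)) for n in("side","top")]
for nm,uv in {"lever":[(260.5,257.2),(334.6,219.1)],"nut":[(269.1,235.9),(298.9,200.9)],"knob":[(270.2,224.3),(300.7,196.5)],"pointer":[(275.3,219.7),(289.2,192.3)],"index":[(291.4,229),(294.2,181.3)],"tubecap":[(254.4,195.6),(259.4,212.2)],"rack":[(243.5,185.1),(205.1,218.7)],"tip":[(315.2,219.6),(259.5,148.7)],"jar":[(346,273),(324,143.4)],"reag":[(317.3,334),(374,186.2)]}.items():
    p,e=tri(cs,uv); print(nm,p.round(4),e.round(2))
for i,c in enumerate(cs):
    hsv=cv2.cvtColor(c.img,cv2.COLOR_RGB2HSV); n=["side","top"][i]
    np.save(f"pics/{n}.npy",c.img)
    lim={"orange":((6,130,60),(16,255,255)),"red":((172,110,50),(180,255,255)),"red0":((0,130,50),(5,255,255)),"blue":((106,150,60),(125,255,255))}
    for k,(lo,hi) in lim.items():
        m=cv2.inRange(hsv,np.array(lo),np.array(hi))
        nn,_,st,ce=cv2.connectedComponentsWithStats(m)
        print(n,k,[(ce[j].round(1).tolist(),int(st[j,4]),st[j,:4].tolist()) for j in range(1,nn) if st[j,4]>12 and 190<ce[j][0]<400 and 130<ce[j][1]<300])
E
python3 m.py
```

```text
lever [ 0.5588 -0.1812  0.1165] 0.91
nut [ 0.5994 -0.0983  0.0801] 1.14
knob [ 0.6046 -0.0964  0.1214] 1.88
pointer [ 0.6194 -0.0707  0.1046] 1.09
index [ 0.6535 -0.0873  0.0809] 0.11
tubecap [0.5747 0.0042 0.1194] 0.35
rack [0.5618 0.1459 0.0196] 0.17
tip [ 0.7494 -0.0018 -0.0008] 1.8
jar [ 0.7727 -0.1853  0.0019] 0.17
reag [ 0.6582 -0.3263  0.0022] 1.89
side orange [([245.3, 166.2], 13, [243, 161, 5, 12]), ([239.4, 173.8], 14, [236, 169, 6, 12]), ([254.6, 194.1], 16, [251, 192, 8, 6]), ([261.1, 257.7], 84, [258, 251, 7, 15])]
side red []
side red0 [([250.8, 165.2], 111, [245, 152, 12, 27]), ([233.0, 160.2], 41, [231, 155, 5, 12]), ([242.2, 163.8], 80, [238, 154, 9, 21]), ([237.8, 175.4], 40, [235, 170, 6, 12]), ([254.2, 196.5], 37, [252, 193, 6, 8]), ([290.5, 231.0], 20, [286, 229, 10, 5])]
side blue [([318.9, 221.8], 578, [295, 201, 51, 38]), ([268.4, 225.3], 78, [263, 217, 13, 19])]
top orange [([216.0, 205.8], 24, [213, 203, 7, 7]), ([198.7, 207.7], 21, [196, 205, 7, 6]), ([207.3, 206.3], 18, [204, 204, 7, 6]), ([208.3, 215.5], 22, [205, 213, 7, 6]), ([190.3, 217.6], 20, [187, 215, 8, 6]), ([199.5, 216.5], 21, [196, 214, 8, 6]), ([335.1, 216.7], 15, [333, 215, 5, 5]), ([217.6, 223.3], 17, [215, 221, 6, 6]), ([208.9, 224.5], 17, [206, 222, 7, 6]), ([190.9, 226.4], 20, [188, 224, 7, 6])]
top red []
top red0 [([207.5, 207.2], 13, [206, 206, 4, 4]), ([259.1, 211.5], 48, [255, 208, 9, 8]), ([199.4, 216.6], 13, [198, 215, 4, 4]), ([190.9, 217.5], 15, [189, 216, 5, 4]), ([209.2, 224.5], 13, [208, 223, 4, 4]), ([191.5, 226.3], 13, [190, 225, 4, 4])]
top blue [([278.3, 156.9], 15, [273, 155, 12, 5]), ([257.3, 165.4], 41, [246, 160, 26, 11]), ([388.3, 176.7], 76, [384, 172, 10, 10]), ([304.3, 204.6], 53, [297, 200, 13, 10])]
```

```bash
cat > m2.py <<'E'
from h import *
cs=[Cam(grab_frame(n)) for n in("side","top")]
z36=lambda u,v,o:(u/3.6+180,v/3.6+o)
def pts(v):
    x,y,a,l,s=v[:5]; o=np.array([x,y,0])
    P=lambda r,an,z:o+[r*np.cos(an),r*np.sin(an),z]
    return dict(grip=P(.09,l,.115),posttop=P(.09,l,.132),hub=P(0,0,.082),knob=P(0,0,.12),ptr=P(.04,a+s,.098),idx=P(.06,a,.071),cap=P(.105,a+np.pi/2,.122),capm=P(.105,a+np.pi/2,.117))
obs=[(0,"grip",(260.8,257.5)),(1,"posttop",(335.3,216.9)),(0,"hub",(269.1,235.9)),(1,"hub",(298.9,200.9)),(0,"knob",(270.2,224.3)),(1,"knob",(300.7,196.5)),
(0,"ptr",(275.3,219.7)),(1,"ptr",(289.2,192.3)),(0,"idx",(291.0,231.4)),(1,"idx",z36(408,262,110)),(0,"capm",(254.2,196)),(1,"cap",(259.2,211.8))]
f=lambda v:np.concatenate([cs[c].proj(pts(v)[k])[0]-u for c,k,u in obs])
r=least_squares(f,[.6,-.098,.22,-1.9,.8],loss="soft_l1")
print(r.x.round(4),np.degrees(r.x[2:]).round(1))
for (c,k,u),e in zip(obs,f(r.x).reshape(-1,2)): print(c,k,e.round(1))
E
python3 m2.py
```

```text
[ 0.5969 -0.098   0.2091 -1.9788  0.6693] [  12.  -113.4   38.3]
0 grip [-0.5 -0.1]
1 posttop [ 0.7 -0.3]
0 hub [ 0.5 -0.6]
1 hub [-0.1  2.6]
0 knob [-0.5  1. ]
1 knob [0.4 5.9]
0 ptr [2.4 0.3]
1 ptr [-1.8  0.6]
0 idx [ 1.1 -0.5]
1 idx [-0.3 -1.6]
0 capm [-0.1  0.1]
1 cap [ 0.1 -0.3]
```

```bash
cat > ov.py <<'E'
from h import *
import sys
def overlay(c,v,out,box,sc=3.6,ptr=True):
    x,y,a,l,s=v; o=np.array([x,y,0]); ca,sa=np.cos(a),np.sin(a); Rm=np.array([[ca,-sa,0],[sa,ca,0],[0,0,1]])
    W=lambda p:o+np.array(p)@Rm.T
    u0,v0,u1,v1=box
    im=cv2.resize(c.img[v0:v1,u0:u1,::-1].copy(),None,fx=sc,fy=sc,interpolation=cv2.INTER_CUBIC)
    im=np.clip(im.astype(int)*1.5,0,255).astype(np.uint8)
    def pl(P,col,closed=True):
        q=(((c.proj(np.array(P))-[u0,v0])+.5)*sc).astype(np.int32); cv2.polylines(im,[q],closed,col,1,cv2.LINE_AA)
    for z in(0,.07): pl(W([(sx*.082,yy,z) for sx,yy in((-1,-.067),(1,-.067),(1,.137),(-1,.137))]),(255,0,255))
    pl(W([(.06+p*.015,q*.004,.071) for p,q in((-1,-1),(1,-1),(1,1),(-1,1))]),(255,255,0))
    t=np.linspace(0,6.28,40); 
    pl(W(np.c_[.025*np.cos(t),.025*np.sin(t),0*t+.1]),(0,255,0))
    pl(W(np.c_[.008*np.cos(t),.105+.008*np.sin(t),0*t+.122]),(0,255,0))
    pl(o+np.c_[.09*np.cos(l)+.008*np.cos(t),.09*np.sin(l)+.008*np.sin(t),0*t+.132],(0,255,0))
    cs_,ss=np.cos(a+s),np.sin(a+s); Rk=np.array([[cs_,-ss,0],[ss,cs_,0],[0,0,1]])
    pl(o+np.array([(p*.023,q*.006,.136) for p,q in((-1,-1),(1,-1),(1,1),(-1,1))])@Rk.T,(0,255,255))
    if ptr: pl(o+np.array([(.02,0,.098),(.04,0,.098)])@Rk.T,(0,255,255),False)
    cv2.imwrite(out,im)
E
python3 - <<'E'
from ov import *
v=[.598,-.098,np.radians(12.2),np.radians(-114),np.radians(36)]
for n,b in(("side",(215,170,335,290)),("top",(235,150,355,270))):
    overlay(Cam(grab_frame(n)),v,f"pics/{n}_ov1.png",b,sc=5)
E
python3 -c "
import cv2,numpy as np;cv2.imwrite('pics/ov1.png',cv2.resize(np.hstack([cv2.imread('pics/%s_ov1.png'%n) for n in('side','top')]),(800,400)))"
```

```text
(no output)
```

View pics/side_ov1.png

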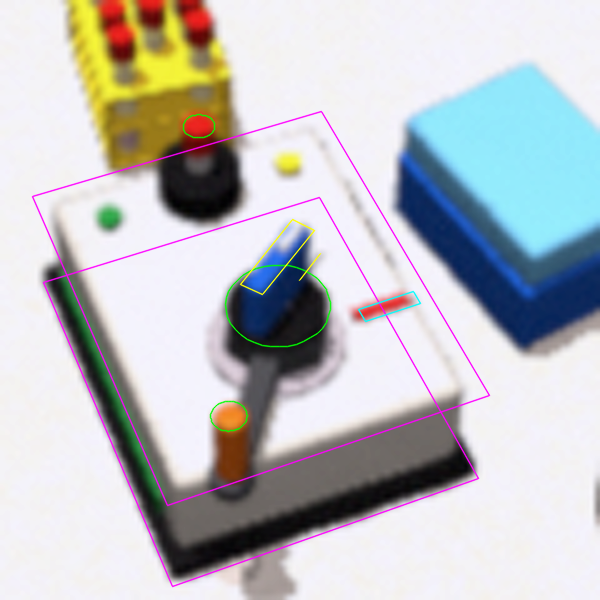

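View pics/top_ov1.png

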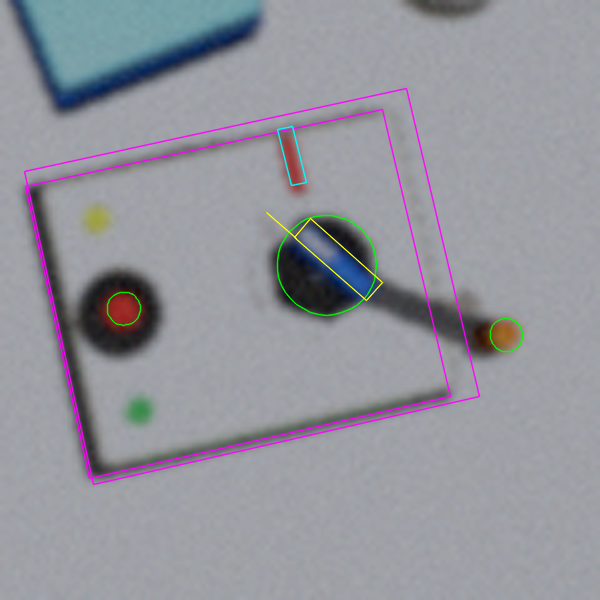

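```bash
cat >> h.py <<'E'
def rv(deg):  # tool down, tool x at world angle deg
    h=np.radians(deg)/2; return np.pi*np.array([np.cos(h),np.sin(h),0])
def S():
    s=get_state(); return s["clock"],np.array(s["position"]),np.array(s["contact_force"]),s
E
python3 - <<'E'
from h import *
l=np.radians(-114); t=np.array([-np.sin(l),np.cos(l),0]); p=np.array([.561,-.181,0])+.0025*t
print(S()[0])
movep(p+[0,0,.20],rv(-24)); s=S(); print(s[0],s[1],s[3]["q"].round(2),s[2].round(2))
move_l(p+[0,0,.101],0.1,until_force=6); s=S(); print(s[0],s[1],s[2].round(2))
im=[grab_frame(n)["img"][110:300,200:400,::-1] for n in("side","top")]
cv2.imwrite("pics/g1.png",cv2.resize(np.hstack(im),None,fx=2,fy=2,interpolation=cv2.INTER_CUBIC))
E
```

```text
1.4
4.0667 [ 0.56353645 -0.18108758  0.20008538] [-0.44  0.42 -0.13  1.02  0.    1.55] [ 1.32 -0.34 -0.11]
5.2083 [ 0.56383696 -0.18223363  0.101689  ] [-0.13  0.53  0.52]
```

View pics/g1.png

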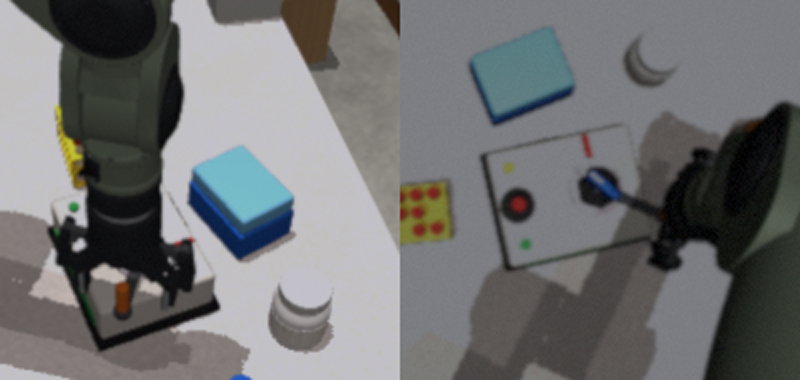

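Run:
```python
from h import *
grab(40); s=S(); print(s[0],s[1],s[2].round(2),s[3]["wrist_torque"].round(2),s[3]["finger_gap"])
im=[grab_frame(n)["img"][110:300,200:400,::-1] for n in("side","top")]
cv2.imwrite("pics/g2.png",cv2.resize(np.hstack(im),None,fx=2,fy=2,interpolation=cv2.INTER_CUBIC))
```

```text
5.95 [ 0.56166684 -0.18128213  0.10111642] [-4.48  2.29  5.69] [ 0.37  0.99 -0.04] 0.1734173963283555
```

View pics/g2.png

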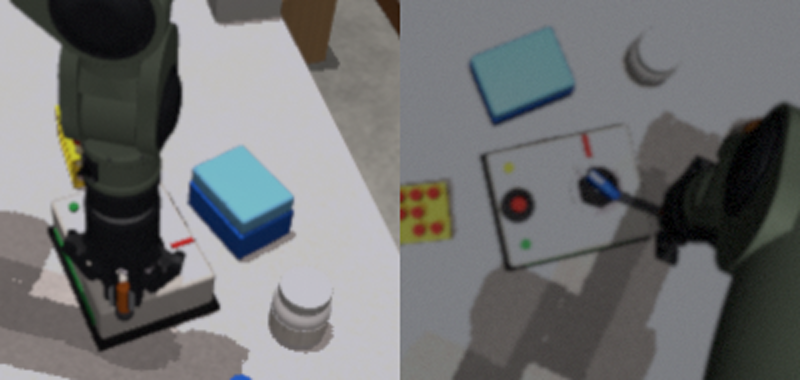

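```bash
cat >> h.py <<'E'
C=np.array([.5965,-.0975]); RAD=.0905
def ang(p): d=np.array(p)[:2]-C; return np.degrees(np.arctan2(d[1],d[0])),np.hypot(*d)
def ft(F,a):
    a=np.radians(a); return F[0]*-np.sin(a)+F[1]*np.cos(a), F[0]*np.cos(a)+F[1]*np.sin(a)
def arc(a,r=None,z=.101,v=.06):
    r=RAD if r is None else r; b=np.radians(a)
    move_l([C[0]+r*np.cos(b),C[1]+r*np.sin(b),z],v,rot=rv(a+90))
E
python3 - <<'E'
from h import *
a0=-111.; r=.0905
for k in range(1,9):
    a=a0+3*k
    arc(a,r); s=S(); aa,rr=ang(s[1]); T,Rr=ft(s[2],aa)
    print(round(s[0],2),a,round(aa,1),round(rr,4),"T %.1f R %.1f z %.1f"%(T,Rr,s[2][2]),s[3]["wrist_torque"].round(2))
    if abs(T)>30: break
E
```

```text
6.31 -108.0 -109.2 0.0905 T -5.0 R 0.1 z 6.0 [ 0.24  0.94 -0.01]
6.56 -105.0 -101.3 0.0896 T 16.4 R -3.6 z -10.9 [-0.06 -3.32  0.01]
6.81 -102.0 -99.2 0.0898 T 10.9 R -2.9 z -5.7 [ 0.12 -2.16 -0.04]
7.06 -99.0 -97.7 0.09 T 5.8 R -3.0 z -1.3 [ 0.32 -1.29  0.01]
7.31 -96.0 -95.0 0.0897 T 6.1 R -4.6 z -0.7 [ 0.64 -1.3   0.02]
7.56 -93.0 -93.0 0.0899 T -0.1 R -4.3 z 5.1 [ 0.71 -0.16  0.03]
7.81 -90.0 -89.4 0.0896 T 3.9 R -4.2 z 3.0 [ 0.98 -0.75  0.01]
8.06 -87.0 -87.0 0.0896 T -0.3 R -4.4 z 3.9 [ 0.95 -0.1   0.03]
```

Run:
```python
from h import *
r=.090
for a in list(range(-81,-40,5))+[-40]:
    arc(a,r,v=.07); sleep(.1); s=S(); aa,rr=ang(s[1]); T,Rr=ft(s[2],aa)
    print(round(s[0],2),a,round(aa,1),round(rr,4),"T %.1f R %.1f z %.1f"%(T,Rr,s[2][2]),s[3]["wrist_torque"].round(2))
    if abs(T)>20: break
```

```text
8.44 -81 -81.2 0.0894 T 0.1 R -4.1 z 5.6 [0.69 0.14 0.05]
8.8 -76 -76.5 0.0893 T -1.2 R -4.2 z 7.8 [ 0.67  0.4  -0.02]
9.16 -71 -71.7 0.0892 T -2.8 R -4.7 z 6.4 [ 0.64  0.64 -0.01]
9.52 -66 -66.7 0.0891 T -2.6 R -5.0 z 7.1 [0.68 0.72 0.05]
9.88 -61 -61.7 0.0889 T -1.8 R -5.1 z 8.0 [ 0.64  0.77 -0.04]
10.23 -56 -56.8 0.0888 T -1.7 R -5.0 z 7.4 [0.57 0.83 0.  ]
10.59 -51 -51.8 0.0887 T -1.2 R -5.3 z 7.7 [0.58 0.95 0.02]
10.95 -46 -46.8 0.0887 T -1.9 R -4.8 z 8.0 [ 0.5   0.96 -0.  ]
11.31 -41 -41.9 0.0885 T -2.1 R -4.9 z 8.5 [0.43 1.09 0.  ]
11.66 -40 -41.1 0.0885 T -1.9 R -6.0 z 8.2 [0.33 1.17 0.05]
```

Run:
```python
from h import *
let_go(); sleep(.1); s=S(); print(s[0],s[1],ang(s[1]),s[2].round(2))
p=s[1]; move_l([p[0],p[1],.19],.2); s=S(); print(s[0],s[2].round(2),s[3]["wrist_torque"].round(2))
movep([.596,-.0975,.19],rv(138)); s=S(); print(s[0],s[1],s[2].round(2),s[3]["wrist_torque"].round(2),s[3]["q"].round(2))
im=[grab_frame(n)["img"][110:300,200:400,::-1] for n in("side","top")]
cv2.imwrite("pics/g3.png",cv2.resize(np.hstack(im),None,fx=2,fy=2,interpolation=cv2.INTER_CUBIC))
```

```text
12.4417 [ 0.66543954 -0.15535669  0.10095976] (np.float64(-40.004656449102114), np.float64(0.09000031751114229)) [0.8  0.17 0.04]
13.0333 [-0.12  0.28 -1.37] [-0.04  0.04  0.02]
14.3667 [ 0.59575002 -0.09749685  0.18920784] [-0.27  0.4  -0.58] [-0.04  0.05  0.04] [-0.28  0.45 -0.11  1.01 -0.   -1.12]
```

View pics/g3.png

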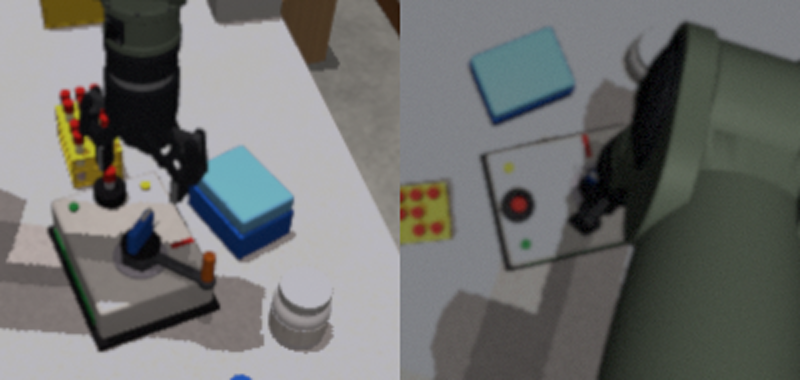

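Run:
```python
from h import *
print(move_l([.596,-.0975,.105],.08,until_force=6)); s=S(); print(s[0],s[1],s[2].round(2))
grab(40); sleep(.1); s=S(); print(s[0],s[1],s[2].round(2),s[3]["wrist_torque"].round(2),s[3]["finger_gap"],np.degrees(np.linalg.norm(s[3]["eef_rot"])))
Rm=R.from_rotvec(s[3]["eef_rot"]).as_matrix(); print(np.degrees(np.arctan2(Rm[1,0],Rm[0,0])))
im=[grab_frame(n)["img"][110:300,200:400,::-1] for n in("side","top")]
cv2.imwrite("pics/g4.png",cv2.resize(np.hstack(im),None,fx=2,fy=2,interpolation=cv2.INTER_CUBIC))
```

```text
False
15.6833 [ 0.59650326 -0.09764236  0.10562292] [0.04 0.76 0.55]
16.45 [ 0.59601172 -0.09742329  0.10513676] [-0.71  1.19  2.92] [0.13 0.17 0.03] 0.13453542242313696 179.99724739738778
138.00485600525772
```

View pics/g4.png

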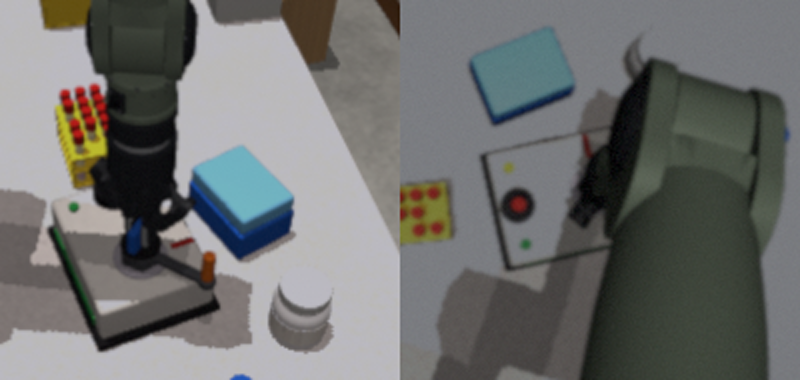

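Run:
```python
from h import *
def ta():
    s=S(); Rm=R.from_rotvec(s[3]["eef_rot"]).as_matrix(); return np.degrees(np.arctan2(Rm[1,0],Rm[0,0])),s
for a in (135,131,126,120,114,108,104,102):
    move_l([.596,-.0975,.105],.06,rot=rv(a)); t,s=ta()
    print(round(s[0],2),a,round(t,1),s[1].round(4),s[2].round(1),s[3]["wrist_torque"].round(2),round(s[3]["finger_gap"],3))
    if abs(s[3]["wrist_torque"][2])>.5: break
```

```text
16.8 135 135.1 [ 0.596  -0.0975  0.1051] [-1.5  0.5  3.2] [ 0.16  0.14 -0.08] 0.135
17.05 131 131.1 [ 0.5961 -0.0975  0.1051] [-1.   0.2  3.1] [ 0.19  0.19 -0.06] 0.129
17.3 126 126.2 [ 0.5962 -0.0976  0.1051] [-0.1  0.1  3.8] [ 0.13  0.11 -0.11] 0.134
17.56 120 120.2 [ 0.5962 -0.0977  0.1052] [-0.  -0.4  3.2] [0.09 0.03 0.01] 0.135
17.82 114 114.2 [ 0.5963 -0.0977  0.1051] [ 0.4 -0.2  2.9] [-0.02  0.01 -0.1 ] 0.138
18.07 108 108.3 [ 0.5963 -0.0978  0.1051] [ 0.3 -0.6  3.7] [-0.18 -0.12 -0.06] 0.136
18.32 104 104.2 [ 0.5963 -0.0979  0.1052] [ 1.1 -1.4  2.5] [-0.35 -0.14 -0.04] 0.132
18.57 102 102.1 [ 0.5963 -0.0979  0.1051] [ 0.6 -3.3  2.7] [-0.41 -0.25  0.01] 0.131
```

Run:
```python
from ov import *
let_go(); s=S(); p=s[1]; move_l([.596,-.0977,.2],.2); 
movep([.35,.25,.3],rv(60)); print(S()[0])
v=[.5963,-.0977,np.radians(12),np.radians(-41),np.radians(0)]
for n,b in(("side",(215,170,335,290)),("top",(235,150,355,270))):
    f=grab_frame(n); c=Cam(f); np.save(f"pics/{n}_k.npy",f["img"])
    overlay(c,v,f"pics/{n}_ov2.png",b,sc=5,ptr=False)
    for t in ["lever_grip","pointer","index_mark","knob_grip"]: print(n,t,[(np.round(d["centre"],1),round(d["score"],2)) for d in tip_of(n,t)[:2]])
print(S()[0])
```

```text
21.5167
side lever_grip [(array([303.3, 241.7]), 0.42)]
side pointer [(array([283.5, 227.2]), 0.84), (array([294.7, 230.6]), 0.23)]
side index_mark [(array([291.8, 229.7]), 0.84)]
side knob_grip [(array([270.6, 223. ]), 0.9)]
top lever_grip [(array([261. , 151.2]), 0.73), (array([325.2, 174.2]), 0.54)]
top pointer [(array([297.3, 185.7]), 0.56)]
top index_mark [(array([291.8, 180. ]), 0.77)]
top knob_grip [(array([299. , 198.2]), 0.77), (array([293.6, 181.8]), 0.31)]
22.0167
```

View pics/side_ov2.png

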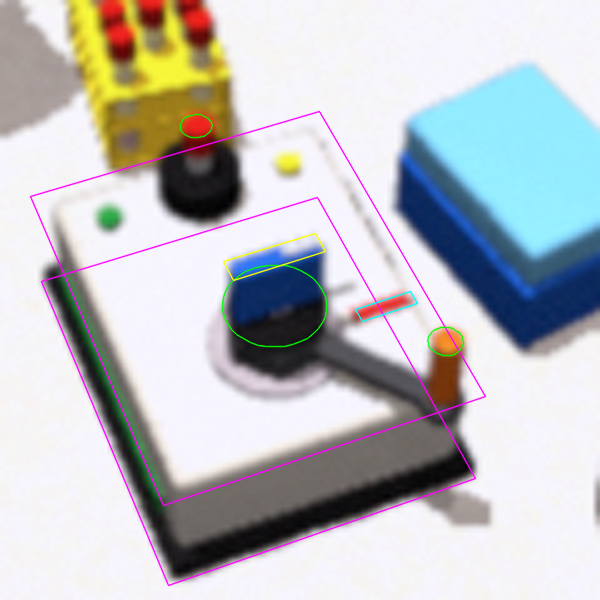

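View pics/top_ov2.png

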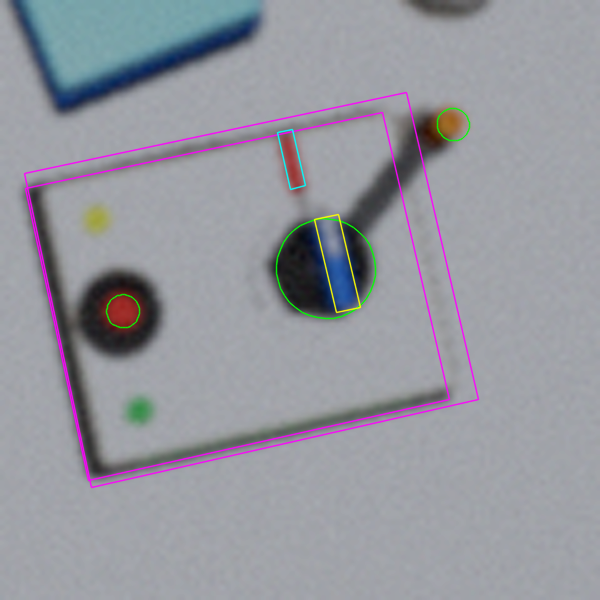

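Run:
```python
from h import *
f=grab_frame("top"); c=Cam(f); im=f["img"].astype(float); g=im.mean(2)
def bp(uv,z):
    r=least_squares(lambda p:c.proj([p[0],p[1],z])[0]-uv,[.6,-.1]); return r.x
# left edge: rows 192..240, search dark min in cols
pts=[]
for r in range(190,242):
    uc=235+ (35+ (r-150-38)*60/282*1.0)/5 
    cols=np.arange(int(uc)-4,int(uc)+6); w=np.clip(g[r,cols].max()-10-g[r,cols],0,None); pts.append((np.sum(w*cols)/w.sum(),r))
pts=np.array(pts); vx,vy,x0,y0=cv2.fitLine(pts.astype(np.float32),cv2.DIST_HUBER,0,.01,.01).ravel()
P=[bp((x0+t*vx,y0+t*vy),.01) for t in(-20,20)]; d=P[0]-P[1]; d*=np.sign(d[0]); print("left edge yaw",np.degrees(np.arctan2(d[1],d[0])))
pts=[]
for u in range(258,322):
    vc=150+(472-(u-235-19)*5*77/350)/5
    rows=np.arange(int(vc)-4,int(vc)+5); w=np.clip(g[rows,u].max()-10-g[rows,u],0,None); pts.append((u,np.sum(w*rows)/w.sum()))
pts=np.array(pts); vx,vy,x0,y0=cv2.fitLine(pts.astype(np.float32),cv2.DIST_HUBER,0,.01,.01).ravel()
P=[bp((x0+t*vx,y0+t*vy),.01) for t in(-25,25)]; d=P[0]-P[1]; d*=np.sign(d[1]); print("bottom edge yaw",np.degrees(np.arctan2(d[1],d[0]))-90)
def cen(mask): 
    v,u=np.nonzero(mask); return np.array([u.mean(),v.mean()]),len(u)
red=im[:,:,0]-np.maximum(im[:,:,1],im[:,:,2]); 
def wc(b,ch,th):
    u0,v0,u1,v1=b; w=np.clip(ch[v0:v1,u0:u1]-th,0,None); yy,xx=np.mgrid[v0:v1,u0:u1]
    m=np.array([(w*xx).sum(),(w*yy).sum()])/w.sum(); D=np.stack([xx-m[0],yy-m[1]],-1).reshape(-1,2); cov=(D*w.reshape(-1,1)).T@D/w.sum(); e,V=np.linalg.eigh(cov); return m,V[:,1],np.sqrt(e)
m,ax,e=wc((286,172,300,192),red,15); P=[bp(m+t*ax,.071) for t in(-6,6)]; d=P[0]-P[1]; d*=np.sign(d[0]); im_=bp(m,.071); print("mark",m,im_,"stripe yaw",np.degrees(np.arctan2(d[1],d[0])),e)
m2,_,_=wc((252,205,268,220),red,15); cp=bp(m2,.121); print("cap",m2,cp)
# solve axis in camera frame from mark (60,0) and cap (0,105)
d=cp-im_; print("mark-cap dist",np.hypot(*d),"yaw",np.degrees(np.arctan2(d[1],d[0])-np.arctan2(.105,-.06)))
blue=im[:,:,2]-im[:,:,0]
m3,ax,e=wc((292,190,312,214),blue,15); P=[bp(m3+t*ax,.136) for t in(-6,6)]; d=P[0]-P[1]; d*=np.sign(d[0]); print("bar",m3,bp(m3,.136),"bar yaw",np.degrees(np.arctan2(d[1],d[0])),e)
```

```text
left edge yaw 0.0
bottom edge yaw 12.195330138943902
mark [292.89771689 182.3196347 ] [ 0.65253369 -0.08526438] stripe yaw 11.90909048515348 [0.8013103  2.98788644]
cap [258.96949711 211.7135202 ] [0.57464991 0.00534293]
mark-cap dist 0.11948040476521118 yaw 10.936646761679821
bar [301.84428571 204.41309524] [ 0.59089798 -0.09720039] bar yaw 16.12091905395695 [1.81160092 4.202167  ]<stdin>:9: RuntimeWarning: invalid value encountered in scalar divide
```

```bash
sed -i 's/^C=.*$/C=np.array([.5963,-.0978]); RAD=.0895/' h.py
python3 - <<'E'
from h import *
b=np.radians(-40.9); p=np.array([*(C+.09*np.array([np.cos(b),np.sin(b)])),.2])
movep(p,rv(49.1)); s=S(); print(s[0],s[1],s[3]["q"].round(2))
p[2]=.101; print(move_l(p,.1,until_force=6)); sleep(.15); s=S(); F0=s[2]; print(s[0],s[1],F0.round(2))
grab(40); sleep(.1); s=S(); print(s[0],ang(s[1]),s[2].round(2),s[3]["finger_gap"],ft(s[2],-41))
for a in range(-45,-71,-5):
    arc(a,v=.07); s=S(); aa,rr=ang(s[1]); T,Rr=ft(s[2],aa)
    print(round(s[0],2),a,round(aa,1),round(rr,4),"T %.1f R %.1f z %.1f"%(T,Rr,s[2][2]))
    if T>10: break
E
```

```text
23.9583 [ 0.66448356 -0.15535188  0.20070637] [-0.34  0.6   0.16  1.13  0.    0.37]
False
25.25 [ 0.66488518 -0.15692166  0.10193129] [-0.39 -0.05  0.  ]
25.9917 (np.float64(-40.91710338701816), np.float64(0.08999763162120054)) [-0.24  0.45  0.36] 0.17398736387316943 (np.float64(0.1827094200847838), np.float64(-0.47117465788138735))
26.24 -45 -44.6 0.09 T 2.9 R 1.4 z -1.1
26.5 -50 -49.8 0.09 T 3.6 R 2.4 z -1.7
26.76 -55 -54.9 0.0901 T 3.0 R 2.9 z -1.8
27.02 -60 -60.0 0.0901 T 2.6 R 4.2 z -1.7
27.27 -65 -65.0 0.0902 T 2.4 R 4.4 z -1.4
27.53 -70 -70.0 0.0903 T 3.5 R 4.1 z -1.6
```

Run:
```python
from h import *
a=-70
while a>-112:
    a-=1.5
    arc(a,r=.09,v=.03); s=S(); aa,rr=ang(s[1]); T,Rr=ft(s[2],aa)
    print(round(s[0],2),a,round(aa,1),round(rr,4),"T %.1f R %.1f z %.1f"%(T,Rr,s[2][2]))
    if T>10.5: break
```

```text
27.78 -71.5 -71.2 0.0904 T 4.2 R 2.8 z -1.6
28.03 -73.0 -72.5 0.0904 T 5.6 R 3.7 z -2.1
28.28 -74.5 -73.8 0.0904 T 6.0 R 3.1 z -2.9
28.53 -76.0 -75.1 0.0904 T 6.7 R 3.5 z -2.8
28.78 -77.5 -76.4 0.0904 T 7.0 R 2.7 z -4.8
29.03 -79.0 -77.8 0.0904 T 8.1 R 2.1 z -4.8
29.28 -80.5 -79.1 0.0904 T 9.4 R 2.5 z -5.7
29.53 -82.0 -80.4 0.0904 T 9.8 R 3.0 z -6.7
29.78 -83.5 -81.9 0.0905 T 10.2 R 3.1 z -5.6
30.03 -85.0 -83.0 0.0905 T 11.7 R 2.8 z -7.5
```

Run:
```python
from h import *
def show(a):
    s=S(); aa,rr=ang(s[1]); T,Rr=ft(s[2],aa)
    print(round(s[0],2),a,round(aa,2),round(rr,4),"T %.1f R %.1f z %.1f"%(T,Rr,s[2][2]),s[3]["wrist_torque"].round(2)); return T
show("start")
for _ in range(3): sleep(.1); show("rest")
for a in (-86.,-87.,-88.,-89.):
    arc(a,r=.09,v=.02); T=show(a); sleep(.05); T2=show("rest")
    if max(T,T2)>13.8: break
```

```text
30.03 start -83.05 0.0905 T 11.7 R 2.8 z -7.5 [-0.29 -2.45  0.04]
30.13 rest -83.05 0.0905 T 12.3 R 2.8 z -7.4 [-0.25 -2.36 -0.02]
30.23 rest -83.05 0.0905 T 11.4 R 2.8 z -7.0 [-0.25 -2.35 -0.01]
30.33 rest -83.06 0.0905 T 12.8 R 2.9 z -7.0 [-0.28 -2.36 -0.  ]
30.58 -86.0 -84.01 0.0905 T 11.8 R 2.3 z -7.4 [-0.32 -2.43  0.05]
30.63 rest -84.0 0.0905 T 11.0 R 1.7 z -8.1 [-0.35 -2.45 -0.01]
30.88 -87.0 -84.96 0.0906 T 11.9 R 2.8 z -7.0 [-0.37 -2.43  0.02]
30.93 rest -84.97 0.0906 T 11.9 R 3.4 z -7.6 [-0.46 -2.39  0.04]
31.18 -88.0 -85.63 0.0905 T 14.0 R 2.6 z -8.9 [-0.41 -2.78  0.02]
31.23 rest -85.61 0.0905 T 12.9 R 2.9 z -8.0 [-0.33 -2.79  0.  ]
```

Run:
```python
from h import *
def avg(a):
    X=[]
    for _ in range(10):
        sleep(.03); s=S(); aa,rr=ang(s[1]); X.append([aa,*ft(s[2],aa),s[3]["wrist_torque"][1]])
    m=np.mean(X,0); print(round(s[0],2),a,m.round(2)); return m[1]
T=avg("now")
for a in (-88.7,-89.4,-90.1):
    if T>14.2: break
    arc(a,r=.09,v=.02); T=avg(a)
```

```text
31.57 now [-85.61  13.48   2.97  -2.75]
32.15 -88.7 [-86.38  13.04   2.82  -2.69]
32.73 -89.4 [-86.82  14.     2.53  -2.91]
33.32 -90.1 [-87.69  13.58   2.9   -2.77]
```

Run:
```python
from ov import *
def show(a):
    s=S(); aa,rr=ang(s[1]); T,Rr=ft(s[2],aa); print(round(s[0],2),a,round(aa,2),round(rr,4),"T %.1f R %.1f z %.1f"%(T,Rr,s[2][2]))
    return s
arc(-88.2,r=.09,v=.02); sleep(.1); show("relaxed")
let_go(); sleep(.1); s=show("open"); p=s[1]
move_l([p[0],p[1],.2],.15); show("up")
movep([.35,.25,.3],rv(60)); show("away")
v=[.5963,-.0978,np.radians(12),np.radians(-87.7),0]
for n,b in(("side",(215,170,335,290)),("top",(235,150,355,270))):
    c=Cam(grab_frame(n)); overlay(c,v,f"pics/{n}_ov3.png",b,sc=5,ptr=False)
    cv2.imwrite(f"pics/{n}_end.png",c.img[:,:,::-1])
for n in("side","top"):
    print(n,[[(np.round(d["centre"],1).tolist(),round(d["score"],2)) for d in tip_of(n,t)[:1]] for t in("rack_yellow","tip_box","reagent","swab_jar","pointer","lever_grip")])
```

```text
33.72 relaxed -87.19 0.0906 T 6.1 R 2.7 z -4.7
34.5 open -88.24 0.09 T -0.3 R 0.3 z 0.1
35.31 up -88.59 0.0897 T 0.6 R -0.4 z -0.8
37.17 away 125.26 0.4255 T 0.9 R 0.5 z 0.5
side [[([246.0, 187.8], 0.74)], [([318.0, 219.3], 0.57)], [([317.6, 332.9], 0.56)], [([348.6, 272.3], 0.96)], [([284.1, 225.0], 0.96)], [([318.0, 220.4], 0.69)]]
top [[([202.8, 216.0], 0.78)], [([265.5, 150.3], 0.64)], [([371.2, 182.8], 0.73)], [([325.9, 139.0], 0.86)], [([295.9, 189.6], 0.58)], [([338.7, 199.7], 0.48)]]
```

View pics/side_ov3.png

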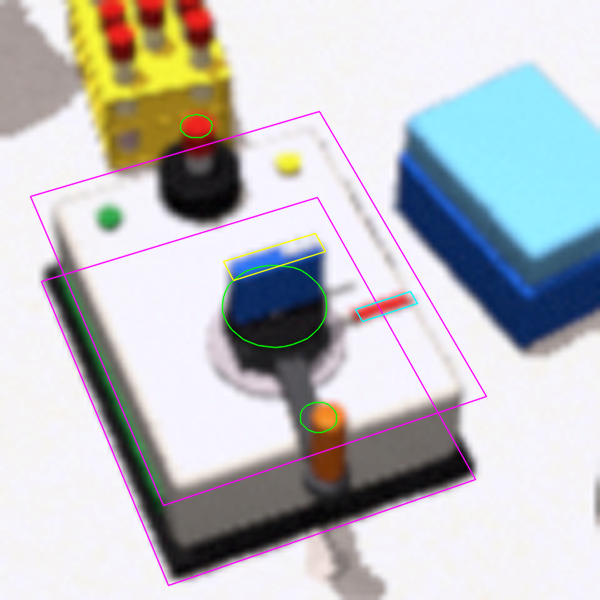

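View pics/top_ov3.png

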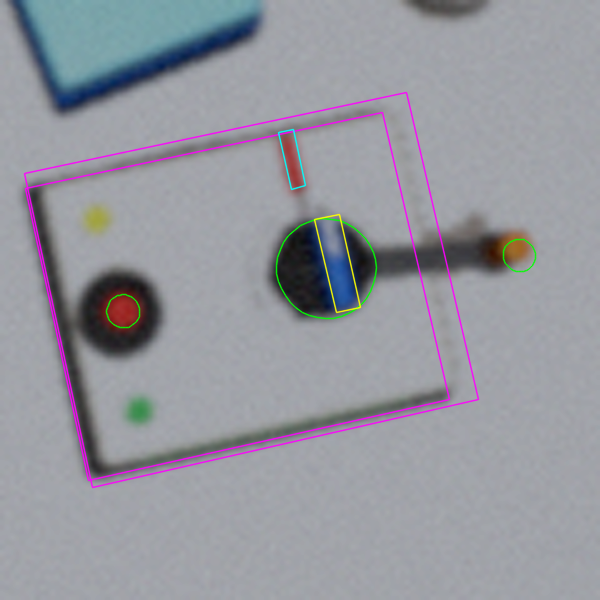

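Run:
```python
from h import *
s=S(); print(s[0],s[1],s[3]["finger_gap"]); sign_off()
```

```text
37.8667 [0.35000266 0.25002138 0.30002815] 1.0005801431114556
the job is handed in; nothing more can be done
```

The job is done and handed in at 37.9 s. The gripper is open and clear of everything.

- **Loosening:** I gripped the lever post and swung it about 72° anticlockwise, from about -113° to -41° in world angle.
- **Knob:** I turned it clockwise to 12.1° in world angle. The decapper's x axis lies at about 12°. The wrist moment stayed around 0.1 N m, so the screw was free. In the last pictures from both cameras the pointer lines up with the red mark.
- **Tightening:** I swung the lever clockwise by feel. It ran free at 2.5 to 3.5 N and the nut seated near -71°. I stopped at about 14 N at the post, well short of where it was found.

Three checks disagreed or were weaker:
- **Pull against angle:** The pull rose about 0.6 to 0.7 N per degree of gripper motion, not 0.9. Going by 0.9 per degree, the final pull would be about 17 N. In the last pictures the post lags the gripper's angle by 1 to 2°, so give in the fingers probably explains it.
- **Decapper angle:** Two estimates gave 11.9° and 12.2°, but the one from the mark and the tube cap gave 10.9°.
- **Bystanders:** Their positions reported by the network scattered by up to 6 pixels between looks. The rack and tip box look unmoved in the last pictures. I did not check the bottle and jar any other way, but the arm never came near them.

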